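Feed one gem jar with the lever and weigh it

ROBOT

A 6-joint arm with a two-finger parallel gripper is mounted at the origin on a cart in front of the work surface, level with it; the furniture and walls round the work are solid. World frame = base frame: x ahead of the robot, y to its left, z up, the work surface at z = 0. Lengths are in mm, angles in rad, forces in N, time in s.
With the tool pointing down it reaches from about 200 to 875 mm from the base axis. Payload 3.4 kg.
Tool frame: the origin (TCP) lies on the centre line of the jaws, within the pads' length; the fingertips stand bot.nose_length ahead of it and the grasp point (between the pads) lies 3 mm ahead of it (bot.nose_length is the distance from the TCP to the fingertips, in mm); z points along the fingers, y is the line along which they close (so a half turn about z gives the same grasp; the last joint's range is limited). The gripper opens to 94 mm and grips with 3 to 60 N. Pads are 16 mm wide; open, the fingers measure 119 mm over their backs; the gripper's body (75 mm by 177 mm) begins 78 mm behind the grasp point.
Start: joints at [1.086, 0.276, 1.505, -0, 1.361, -0.121], TCP at [204.62, 537.395, 227.493] pointing down, gripper open.
Joint ranges: [-2.89, 2.89], [-0.75, 2.08], [0.22, 2.7], [-1.18, 4.32], [0.11, 2.71], [-2.7, 2.7]. Speed limits (rad/s): [2.57, 2.57, 3.14, 3.14, 3.14, 3.14].

INTERFACE

Orientations are given as a unit quaternion [x, y, z, w].
In Python, from station import status, optics, workorder, spotter, bot gives the robot as it stands. The module is installed in compiled form; this text tells all that it offers.
- The arm moves only by the tool send_rows, never from a script. Its argument "rows" is a list of rows, each a list of 3 entries, a list of its own where there are three numbers: the shift along the tool's x, y, z in mm, then the turn, a rotation vector about the tool's x, y, z in rad, then the gripper command: -1 is shut, 1 is fully open, values between are in proportion. In form: [[[x, y, z], [wx, wy, wz], fingers], ...]. A call has 1 to 8 rows; each row is the pose to reach, as a shift and turn from the pose commanded when the call began, along the tool's axes at that moment; what a row does not reach only later rows make up. A row lasts 1/12 s, in which the tool goes at most 41.7 mm and 7.16 degrees, less where a joint would pass 70% of its speed; a pose out of reach is approached as far as the arm can. A call with a gripper value outside its range is refused whole. The fingers move at their own pace and stop on an object; "newtons" is the grip in N (left out, the last holds). Time passes only in rows, so rows that repeat a pose let the fingers close. It gives the time, the measured TCP pose, the force, the opening and the grip force at its end, in the units of the state.
- status.state(): the state, without advancing time (a new reading comes with each control period).
- optics.capture(name): name is "side" or "top"; returns the picture (400x640x3 uint8, red, green, blue); there is no depth.
- optics.camera_params(name): a dict with "camera_matrix" (3x3 intrinsics, pixels), "k1" (the pictures are not rectified: a ray, as slopes to the right and down, at radius r is drawn at 1 + k1 r^2 times it, then the intrinsics apply), "R" (3x3) and "t" (3): a world point X has camera coordinates R X + t. Camera axes: x right, y down, z forward; pixel columns grow to the right and rows downward; lengths in mm; the calibration is good to about 2 mm. A picture is of the moment at which its call begins. camera_params takes no time and is no camera call.
- workorder.hand_in(): hands the job in; it is judged then, once.
Trained networks look in the newest picture that a camera, given by its name, has taken for a name from the list of things; names that differ only in an ending like _2 or _b are one class to them, and where a whole thing is asked for, a point or a joint stands for the part that bears it (a point fixed in the world has none). Each returns a list of dicts, best first, with "confidence" (0 to 1); they miss things now and then, are a little off and sometimes report something else, mostly with a low value. They report only what shows in the picture. A call takes as long as a camera call. They do not tell look-alikes from the thing itself.
- spotter.masks_of(camera, label): "region" (400x640 bool, what is visible of it) and "bbox" ([left, top, width, height] in pixels, round what is visible of it).
- spotter.mark_of(camera, label): "pixel" ([column, row] in pixels: a listed point, or the origin of a listed thing).
The state is a dict: "clock": time; "joint_pos": joint angles; "joint_velocities": joint speeds; "joint_torque": joint torques, N m; "tcp_pos": TCP position; "ee_rot": TCP orientation; "contact_force": force on the tool from outside, world axes, zero at the start; "torque": the same for the moment, N m; "gripper_width": finger opening in mm; "grip_force": force on a finger pad.
Only numpy, scipy, OpenCV 4.12 (cv2) and the standard library are available. Lean on these libraries where they do the work, as an engineer would, in place of code of your own. Each camera call takes 0.05 s, during which the arm holds its last target. There are 200 camera calls.

TASK

Swing the sprung lever on the side of the gem jar feeder all the way over towards the feeder's ledge, to its stop, so that the bottom jar is pushed out onto the ledge under the light bar, and let the lever go so that it springs fully back and the next jar drops into place. Then take the jar off the ledge and set it down, upright and wholly on the square weighing pan of the open pocket scale, not letting it drop. Feed out just the one jar, and leave the scale's cover open and the three loose palm stones where they are.

Things in the scene. Friction and masses are not known exactly. Their poses are not given: they have to be found in the camera images.
- feeder: Jar feeder, fixed to the table: a clear square magazine tube (45 to 49 mm wide, top at 125 mm) holding the stacked jars, on an aluminium pedestal. Origin on the table under the magazine's middle; front is -x, left +y, z up. Jar floor 40 mm above the table. Base plate 10 mm thick, x -93 to 98, y -77 to 33 mm. The front looks roughly to the robot's left, so the lever, on its right (-y) side, is nearest the robot.
- outlet (a point): Where the fed jar's underside centre comes to stand on the ledge (or up to 7 mm further forward): 56 mm in front of the magazine's middle, 40 mm above the table; axes as the feeder's. The ledge is 26 mm wide, open at both sides, from feeder x = -20 to -83 mm, with a lip 4 mm high along its front end.
- light_bar (a point): Middle of the front lower edge of the aluminium light bar that roofs magazine and ledge: feeder x = -87, z = 174 mm; the bar runs from here 120 mm back, is 56 mm wide, top at 188 mm. A jar on the ledge can only be reached with the tool tilted 30 to 45 degrees, coming from the front, pointing down and towards the feeder's +x, under this bar.
- feeder_lever (a joint): Lever angle, rad: 0 = home, leaning 0.45 back from upright; 0.90 = stop, leaning 0.45 forward. Only the full swing pushes the jar right out. Pivot along the feeder's y, at feeder x = 0, y = -70, z = 60 mm. A spring brings it home in under a second; at the grip it takes about 2 N near home, 4 N at the stop.
- lever_grip (a point): Centre of the rounded end of the lever, 135 mm from the pivot. The grip is a grey plastic rod 18 mm thick from here 40 mm down the lever; the rest is an 8 mm steel rod. At home at feeder x = 59, y = -70, z = 182 mm; at the stop x = -59 mm, same height. Push it from behind towards the feeder's -x, or pinch it.
- seat (a point): Centre of the jar floor inside the magazine, where the bottom jar stands. Axes as the feeder's.
- gem_jar0: Round black gem jar with a clear snap top, 33 mm across and 22 mm tall, plain apart from the stone in it; origin at the centre of its underside, z up. The bottom jar of the stack at the start: the one to feed out and weigh. 15 to 31 g.
- gem_jar1: Round black gem jar with a clear snap top, 33 mm across and 22 mm tall, plain apart from the stone in it; origin at the centre of its underside, z up. The second jar of the stack: it must drop to the bottom of the magazine and stay in the feeder.
- gem_jar2: Round black gem jar with a clear snap top, 33 mm across and 22 mm tall, plain apart from the stone in it; origin at the centre of its underside, z up. The top jar of the stack; it stays in the feeder.
- pan (a point): Centre of the top of the square weighing pan (about 70 x 66 mm, level, 14 mm above the table), the rear half of the pocket scale; the scale is 138 x 80 mm and fixed. Axes: z up, -x towards the scale's display and keys, +x towards its hinged cover, whose hinge is 41 mm behind this point; the pan has no rim.
- scale_cover (a joint): The scale's flat cover, hinged along the rear (+x) edge of the scale; about 2 rad = open, standing up and leaning back a little, about 130 mm tall; 0 = closed.
- palm_stone0: Loose polished palm stone, about 48 x 35 x 24 mm, lying between the feeder and the scale; a bystander. Origin at the centre of its underside.
- palm_stone1: Loose polished palm stone, about 48 x 48 x 20 mm, lying between the feeder and the scale; a bystander. Origin at the centre of its underside.
- palm_stone3: Loose polished palm stone, about 46 x 33 x 21 mm, lying between the feeder and the scale; a bystander. Origin at the centre of its underside.
Mind the look-alikes: they are no part of the job. There is more than one size of the part that bears pan; the job needs the largest.

How it is judged:
By the outcome, as a careful person would: the job done as asked, in the order asked, and still so for the second after the job is handed in, with the robot touching nothing.
It also fails if it takes over 58 s, if anything falls off the work surface, if the arm or the gripper's body presses on something with over 40 N, if the wrist force passes 120 N, or if a joint passes its speed limit or range.

## Working session

There is one attempt and no reset: what is moved stays moved. The work goes in short steps, Python scripts to look and compute and a tool call to move; the robot and the scene stay as the last step left them, time stands still between calls to the robot, and variables do not carry over. Pictures are saved under pics/ and viewed, at most 10 in all, crops included, and the job is handed in when it is done.

Besides the shell and the picture viewer there is one more tool, called after "Emit:" as name(argument=value, ...) on one line, values as JSON. send_rows: Moves the arm, as the interface text tells. Its arguments: {"type":"object","properties":{"rows":{"type":"array"},"newtons":{"type":"number"}},"required":["rows"]}

```bash
mkdir -p pics
cat > h.py <<'E'
import numpy as np, cv2
from station import status, optics, workorder, spotter, bot
from scipy.spatial.transform import Rotation as Rn
def ray(cam,px):
    p=optics.camera_params(cam);K=np.array(p["camera_matrix"]);R=np.array(p["R"]);t=np.array(p["t"]).ravel()
    d=cv2.undistortPoints(np.array([[px]],float),K,np.array([p["k1"],0,0,0,0.]))[0,0]
    return -R.T@t, R.T@np.array([d[0],d[1],1.])
def at_z(cam,px,z):
    o,d=ray(cam,px); return o+d*(z-o[2])/d[2]
def proj(cam,X):
    p=optics.camera_params(cam);K=np.array(p["camera_matrix"]);R=np.array(p["R"]);t=np.array(p["t"]).ravel()
    c=R@np.array(X,float)+t; s=c[:2]/c[2]; s=s*(1+p["k1"]*(s@s)); return (K[:2,:2]@s+K[:2,2])
def tri(p1,p2,c1="side",c2="top"):
    o1,d1=ray(c1,p1);o2,d2=ray(c2,p2)
    d1/=np.linalg.norm(d1);d2/=np.linalg.norm(d2)
    a=np.linalg.lstsq(np.array([d1,-d2]).T,o2-o1,rcond=None)[0]
    A=o1+a[0]*d1;B=o2+a[1]*d2
    return (A+B)/2,np.linalg.norm(A-B)
E
python3 - <<'E'
from h import *
np.set_printoptions(precision=1,suppress=True)
for c in("side","top"):
    im=optics.capture(c); cv2.imwrite(f"pics/{c}0.png",im[...,::-1])
    o,_=ray(c,(320,200)); print(c,"cam at",o,"k1",optics.camera_params(c)["k1"])
    for l in ["outlet","light_bar","lever_grip","seat","pan","scale_cover","feeder","gem_jar0","palm_stone0"]:
        for m in spotter.mark_of(c,l)[:4]: print(c,l,np.array(m["pixel"]),round(m["confidence"],2))
print(bot.nose_length,status.state())
E
```

```text
side cam at [ 284.5 -871.2  675.1] k1 0.026405982952070226
side outlet [327.1 284.2] 0.87
side light_bar [321.3 223.1] 0.61
side lever_grip [296.  264.4] 0.62
side seat [328.1 299.4] 0.67
side pan [244.  208.2] 0.89
side pan [334.7 189.2] 0.82
side pan [301.7 209. ] 0.59Traceback (most recent call last):
  File "<stdin>", line 7, in <module>
ValueError: it knows: feeder, gem_jar, lever_grip, light_bar, outlet, palm_stone, pan, seat
```

Run:
```python
from h import *
np.set_printoptions(precision=1,suppress=True)
for c in("side","top"):
    im=optics.capture(c); cv2.imwrite(f"pics/{c}0.png",im[...,::-1])
    o,_=ray(c,(320,200)); print(c,"cam at",o)
    for l in ["outlet","light_bar","lever_grip","seat","pan","feeder","gem_jar","palm_stone"]:
        for m in spotter.mark_of(c,l)[:5]: print(c,l,np.array(m["pixel"]),round(m["confidence"],2))
print(bot.nose_length,status.state())
```

```text
side cam at [ 284.5 -871.2  675.1]
side outlet [321.9 283.5] 0.86
side light_bar [323.1 220.2] 0.72
side lever_grip [295.8 261.6] 0.62
side seat [327.9 298.2] 0.75
side seat [327.8 308.7] 0.56
side seat [296.5 264.1] 0.37
side pan [245. 206.] 0.74
side pan [335.7 191.2] 0.61
side pan [303.8 208.3] 0.59
side feeder [325.2 309. ] 0.78
side palm_stone [291.  260.4] 0.75
side palm_stone [352.2 245.9] 0.69
side palm_stone [320.7 252.3] 0.48
top cam at [ 292.8  -11.6 1311.7]
top outlet [381.2 208.7] 0.8
top light_bar [378.4 197. ] 0.97
top lever_grip [434.6 237. ] 0.46
top pan [216.5 144.5] 0.87
top pan [242.  192.4] 0.73
top pan [218.  258.6] 0.65
top feeder [400.  214.6] 0.83
top gem_jar [400.9 216.9] 0.29
top palm_stone [317.1 164.2] 0.55
top palm_stone [322.6 226.1] 0.53
top palm_stone [319.5 198.3] 0.46
22.0 {'clock': 1.2, 'joint_pos': array([ 1.1,  0.3,  1.5, -0. ,  1.4, -0.1]), 'joint_velocities': array([-0.,  0.,  0., -0.,  0., -0.]), 'joint_torque': array([  0. , -40.4, -23.8,   0.1,   0. ,   0. ]), 'tcp_pos': array([204.6, 537.4, 227.5]), 'ee_rot': array([0.2, 1. , 0. , 0. ]), 'contact_force': array([ 0.6,  0.4, -0.1]), 'torque': array([-0., -0., -0.]), 'grip_force': 0.0, 'gripper_width': 93.86318436319102}
```

View pics/side0.png

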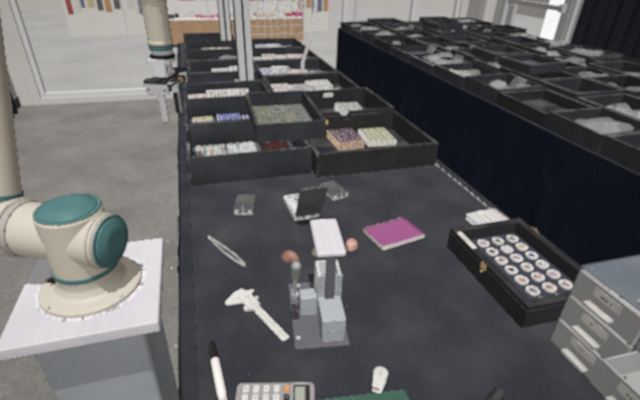

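View pics/top0.png

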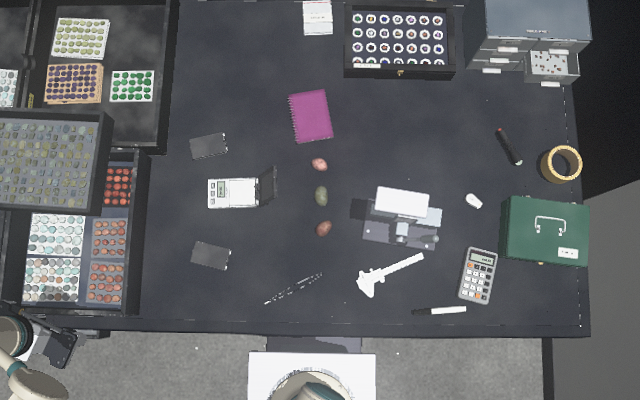

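The side view shows the feeder at about (320,310) and, behind it, an open scale at about (300,205). In the top view the feeder is at (400,215) with its front to the image left. There are three pan candidates: (242,192) is white and open with a raised cover at (270,183). (210,145) and (211,256) look small and dark. The open one fits, so I'll enlarge to confirm.

Run:
```python
from h import *
np.set_printoptions(precision=1,suppress=True)
t=cv2.imread("pics/top0.png"); s=cv2.imread("pics/side0.png")
a=cv2.resize(t[130:275,185:285],None,fx=4,fy=4,interpolation=cv2.INTER_CUBIC)
b=cv2.resize(t[180:255,345:445],None,fx=4,fy=4,interpolation=cv2.INTER_CUBIC)
c=cv2.resize(s[180:355,220:360],None,fx=3,fy=3,interpolation=cv2.INTER_CUBIC)
W=np.zeros((580,800,3),np.uint8); W[:580,:400]=a; W[:300,400:800]=b
W[300:580,400:800]=cv2.resize(s[210:350,260:360],(400,560))[:280,:]
W=cv2.convertScaleAbs(W,alpha=1.3,beta=15)
cv2.imwrite("pics/crop1.png",W)
print("pan cands at z14",[at_z("top",p,14) for p in((242,192.4),(216.5,144.5),(218,258.6))])
print("side pan",[at_z("side",p,14) for p in((335.7,191.2),(245,206),(303.8,208.3))])
print("outlet",tri((321.9,283.5),(381.2,208.7)),at_z("top",(381.2,208.7),40),at_z("side",(321.9,283.5),40))
print("bar",tri((323.1,220.2),(378.4,197)),at_z("top",(378.4,197),174),at_z("side",(323.1,220.2),174))
print("grip",tri((295.8,262.),(434.6,237)),at_z("top",(434.6,237),182))
print("feeder",at_z("top",(400,214.6),0),at_z("side",(325.2,309),0))
for m in spotter.masks_of("top","pan")[:3]: print(m["bbox"],m["confidence"],cv2.minAreaRect(np.argwhere(m["region"])[:,::-1].astype(np.float32)))
```

```text
pan cands at z14 [array([554. , 191.8,  14. ]), array([683. , 266.4,  14. ]), array([380.3, 245.3,  14. ])]
side pan [array([681.7, 269.4,  14. ]), array([386.6, 245. ,  14. ]), array([555.6, 190.1,  14. ])]
outlet (array([ 510.9, -168.9,   33.2]), np.float64(7.343336775671658)) [ 513.4 -168.6   40. ] [ 504.7 -176.5   40. ]
bar (array([ 513.7, -144.1,  186.7]), np.float64(1.9665828822945177)) [ 517.2 -145.8  174. ] [ 518.6 -125.4  174. ]
grip (array([ 424.7, -269.9,  187.8]), np.float64(2.2337991511330384)) [ 426.5 -271.4  182. ]
feeder [ 505.6 -223.     0. ] [ 502.1 -215.3    0. ]
[207.7, 166.0, 69.3, 42.1] 0.95 ((243.57057189941406, 190.81764221191406), (35.685062408447266, 73.21402740478516), 77.47119140625)
[190.6, 242.0, 40.7, 27.9] 0.89 ((209.98077392578125, 254.5961456298828), (38.6348762512207, 23.533935546875), 11.309932708740234)
[191.4, 131.9, 36.1, 29.1] 0.61 ((208.0093231201172, 145.91912841796875), (22.403640747070312, 36.92737579345703), 78.11134338378906)
```

View pics/crop1.png

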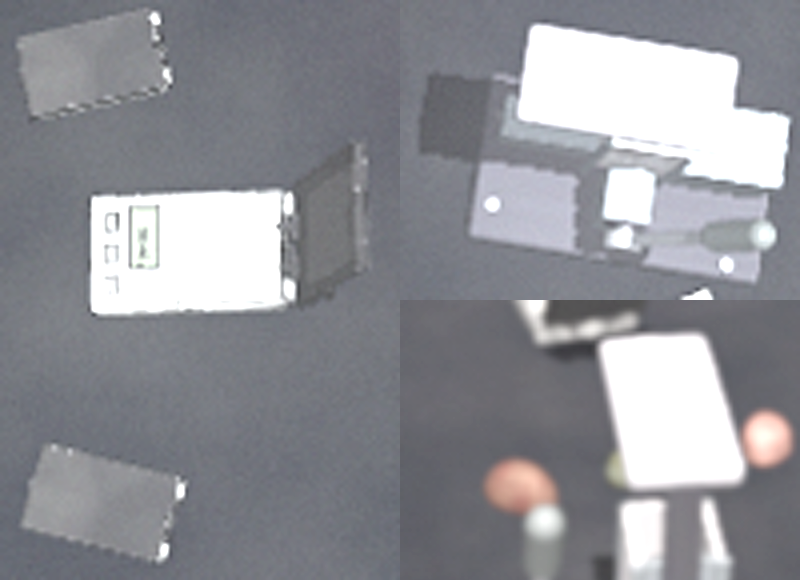

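The crop confirms it. The white scale with display and keys on the left and cover standing at the right is the open, largest one, with its pan at about (240–243,192). The two grey ones are small closed plates. The feeder's bar corners, plate corners and lever knob (435,237) are visible, so I'll fit the poses.

Run:
```python
from h import *
from scipy.optimize import least_squares
np.set_printoptions(precision=2,suppress=True)
T=lambda u,v:(345+(u-400+.5)/4-.5,180+(v+.5)/4-.5)
S=lambda u,v:(260+(u-400+.5)/4-.5,210+(v-300+.5)/4-.5)
obs=[("top",T(530,25),(-87,28,188)),("top",T(738,58),(33,28,188)),("top",T(728,128),(33,-28,188)),("top",T(520,97),(-87,-28,188)),
("top",T(470,236),(-93,-77,10)),("top",T(757,281),(98,-77,10)),("top",T(764,233),(59,-70,182)),
("side",S(598,336),(-87,-28,188)),("side",S(708,333),(-87,28,188)),("side",S(746,482),(33,28,188)),("side",S(625,488),(33,-28,188)),("side",S(545,522),(59,-70,182))]
def F(p,X):
    c,s=np.cos(p[2]),np.sin(p[2]); return np.array([p[0]+c*X[0]-s*X[1],p[1]+s*X[0]+c*X[1],X[2]])
def res(p,sel=None):
    return np.concatenate([proj(c,F(p,X))-px for c,px,X in obs if sel is None or c==sel])
for sel in("top","side",None):
    r=least_squares(res,[505,-220,-1.73],args=(sel,),x_scale=[1,1,.01],loss="soft_l1"); print(sel,r.x,np.round(res(r.x,sel).reshape(-1,2),1).tolist())
p=r.x
for n,X in dict(grip=(59,-70,182),gripstop=(-59,-70,182),outlet=(-56,0,40),bar=(-87,0,174)).items(): print(n,F(p,X))
# scale body
t=cv2.imread("pics/top0.png"); g=cv2.cvtColor(t,cv2.COLOR_BGR2GRAY)[165:220,200:262]
m=cv2.morphologyEx((g>150).astype(np.uint8),cv2.MORPH_CLOSE,np.ones((5,5)))
n,l,st,_=cv2.connectedComponentsWithStats(m); k=1+np.argmax(st[1:,4])
rc=cv2.minAreaRect(np.argwhere(l==k)[:,::-1].astype(np.float32)); bp=cv2.boxPoints(rc)+[200,165]
W=np.array([at_z("top",q,13)[:2] for q in bp]); print(rc,bp.tolist(),W,np.linalg.norm(np.diff(W,axis=0),axis=1))
for lab in["palm_stone"]:
    for q in((317.1,164.2),(322.6,226.1),(319.5,198.3)): print(at_z("top",q,10))
```

```text
top [ 503.11 -224.17   -1.71] [[0.3, -1.2], [0.5, -1.2], [0.1, 5.3], [-0.6, 4.8], [-0.6, -0.1], [0.9, 0.1], [-0.3, -0.5]]
side [ 499.64 -228.08   -1.73] [[1.0, 1.1], [-0.4, 0.7], [-0.2, -2.6], [0.6, -2.6], [-0.7, 1.4]]
None [ 501.53 -224.69   -1.72] [[0.6, -0.8], [0.8, -0.4], [0.2, 6.1], [-0.4, 5.2], [-0.6, 0.1], [0.8, 1.0], [-0.4, 0.4], [1.0, 0.2], [-0.5, -0.3], [0.3, -3.9], [1.3, -3.7], [0.3, 0.3]]
grip [ 423.61 -272.75  182.  ]
gripstop [ 440.97 -156.03  182.  ]
outlet [ 509.77 -169.3    40.  ]
bar [ 514.33 -138.64  174.  ]
((32.562042236328125, 27.612998962402344), (29.555072784423828, 50.19365692138672), 87.79740142822266) [[206.91580820083618, 178.8109302520752], [257.07238006591797, 176.8818302154541], [258.2082748413086, 206.41506958007812], [208.05170440673828, 208.34416961669922]] [[588.9  286.46]
 [596.57 154.2 ]
 [517.84 147.9 ]
 [510.13 278.66]] [132.48  78.98 130.98]
[634.81  -2.91  10.  ]
[470.   -20.42  10.  ]
[543.03 -11.02  10.  ]
```

Run:
```python
from h import *
p=[502.5,-224.5,-1.715]
def F(X):
    c,s=np.cos(p[2]),np.sin(p[2]); return np.array([p[0]+c*X[0]-s*X[1],p[1]+s*X[0]+c*X[1],X[2]])
W=np.zeros((600,800,3),np.uint8)
for i,(c,(x0,y0,w,h),f) in enumerate((("top",(345,175,100,80),8),("side",(280,205,80,150),4))):
    im=cv2.imread(f"pics/{c}0.png")[y0:y0+h,x0:x0+w]
    f=4
    im=cv2.resize(im,None,fx=f,fy=f,interpolation=cv2.INTER_CUBIC)
    def P(X): q=proj(c,F(X)); return tuple(int(round(v)) for v in ((q-[x0,y0]+.5)*f))
    def box(xs,ys,z,col): cv2.polylines(im,[np.array([P((x,y,z)) for x,y in((xs[0],ys[0]),(xs[1],ys[0]),(xs[1],ys[1]),(xs[0],ys[1]))])],True,col,1)
    box((-87,33),(-28,28),188,(0,0,255)); box((-87,33),(-28,28),174,(0,200,255)); box((-93,98),(-77,33),10,(0,255,0)); box((-83,-20),(-13,13),40,(255,0,255)); box((-24,24),(-24,24),125,(255,255,0))
    cv2.line(im,P((0,-70,60)),P((59,-70,182)),(255,0,0),1)
    W[:im.shape[0],400*i:400*i+im.shape[1]]=im
cv2.imwrite("pics/ov.png",W)
```

```text
(no output)
```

View pics/ov.png

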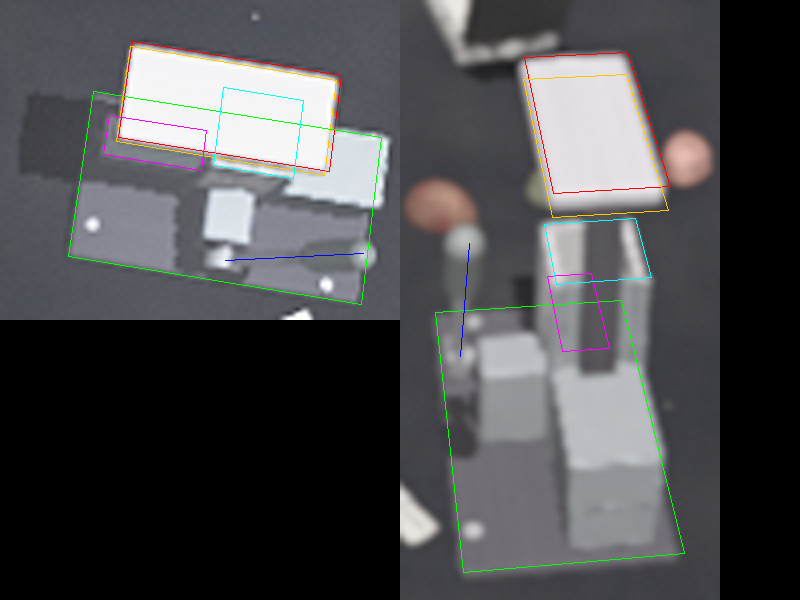

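```bash
cat >> h.py <<'E'
P0=[502.5,-224.5,-1.715]
def F(X,p=P0):
    c,s=np.cos(p[2]),np.sin(p[2]); return np.array([p[0]+c*X[0]-s*X[1],p[1]+s*X[0]+c*X[1],X[2]])
def Rdes(tilt,flip=1,psi=P0[2]):   # tool z down tilted towards feeder +x, tool y = flip*feeder y
    z=np.array([np.sin(tilt),0,-np.cos(tilt)]);y=np.array([0,flip,0.]);x=np.cross(y,z)
    return Rn.from_euler("z",psi).as_matrix()@np.array([x,y,z]).T
def delta(pos,R):
    s=status.state();R0=Rn.from_quat(s["ee_rot"]).as_matrix()
    return R0.T@(np.array(pos)-s["tcp_pos"]), Rn.from_matrix(R0.T@R).as_rotvec()
E
python3 - <<'E'
from h import *
from scipy.optimize import least_squares
np.set_printoptions(precision=3,suppress=True)
T=lambda u,v:(345+(u-400+.5)/4-.5,180+(v+.5)/4-.5)
S=lambda u,v:(260+(u-400+.5)/4-.5,210+(v-300+.5)/4-.5)
obs=[("top",T(530,25),(-87,28,188)),("top",T(738,58),(33,28,188)),
("top",T(470,236),(-93,-77,10)),("top",T(757,281),(98,-77,10)),("top",T(764,233),(59,-70,182)),
("side",S(598,336),(-87,-28,188)),("side",S(708,333),(-87,28,188)),("side",S(545,522),(59,-70,182))]
r=least_squares(lambda p:np.concatenate([proj(c,F(X,p))-px for c,px,X in obs]),P0,x_scale=[1,1,.01])
print(r.x,r.fun.reshape(-1,2).round(1).tolist())
s=status.state();R0=Rn.from_quat(s["ee_rot"]).as_matrix();print(R0)
print((Rn.from_euler("z",1.086)*Rn.from_euler("y",np.pi)*Rn.from_euler("z",-.121)).as_matrix())
for name,j1,tilt in(("push",-.52,0),("push0",-.3,0),("pick",-.1,.73),("place",.45,.73)):
  for fl in(1,-1):
    for sp in(1.6,2.0):
      W=(Rn.from_euler("z",j1)*Rn.from_euler("y",sp)).inv()*Rn.from_matrix(Rdes(tilt,fl))
      a=W.as_euler("ZYZ"); print(name,fl,sp,"j456",a,"or",[a[0]+np.pi,-a[1],a[2]+np.pi])
for fl in(1,-1):print(delta(F((90,-70,250)),Rdes(0,fl)))
E
```

```text
[ 501.523 -223.921   -1.711] [[0.2, -0.6], [0.4, -0.5], [-0.7, 0.4], [0.7, 0.8], [-0.5, 0.3], [0.6, 0.1], [-1.0, -0.5], [0.5, 0.2]]
[[-0.935  0.356  0.   ]
 [ 0.356  0.935  0.   ]
 [ 0.     0.    -1.   ]]
[[-0.356 -0.935  0.   ]
 [-0.935  0.356  0.   ]
 [-0.    -0.    -1.   ]]
push 1 1.6 j456 [-0.     1.542  1.195] or [np.float64(3.141592653589793), np.float64(-1.5415926535897932), np.float64(4.336592653589793)]
push 1 2.0 j456 [-0.     1.142  1.195] or [np.float64(3.141592653589793), np.float64(-1.1415926535897936), np.float64(4.336592653589793)]
push -1 1.6 j456 [-0.     1.542 -1.947] or [np.float64(3.141592653589793), np.float64(-1.5415926535897932), np.float64(1.1949999999999998)]
push -1 2.0 j456 [ 0.     1.142 -1.947] or [np.float64(3.141592653589793), np.float64(-1.1415926535897936), np.float64(1.195)]
push0 1 1.6 j456 [-0.     1.542  1.415] or [np.float64(3.141592653589793), np.float64(-1.5415926535897932), np.float64(4.556592653589793)]
push0 1 2.0 j456 [0.    1.142 1.415] or [np.float64(3.141592653589793), np.float64(-1.1415926535897933), np.float64(4.556592653589793)]
push
[... 811 characters left out ...]
ce 1 1.6 j456 [-0.631  1.93   2.056] or [np.float64(2.5102720260619122), np.float64(-1.9298927496962348), np.float64(5.197399200544005)]
place 1 2.0 j456 [-0.586  1.6    2.288] or [np.float64(2.5558682036676963), np.float64(-1.6001814743401843), np.float64(5.429413578409753)]
place -1 1.6 j456 [-0.631  1.93  -1.086] or [np.float64(2.5102720260619122), np.float64(-1.9298927496962348), np.float64(2.055806546954212)]
place -1 2.0 j456 [-0.586  1.6   -0.854] or [np.float64(2.5558682036676963), np.float64(-1.6001814743401843), np.float64(2.28782092481996)]
(array([-500.773, -709.109,  -22.555]), array([ 0.   , -0.   ,  1.351]))
(array([-500.773, -709.109,  -22.555]), array([ 0.  ,  0.  , -1.79]))
```

Emit:
send_rows(rows=[[[-505,-728,-33],[0,0,1.351],-1],[[-505,-728,-33],[0,0,1.351],-1],[[-505,-728,-33],[0,0,1.351],-1],[[-505,-728,-33],[0,0,1.351],-1],[[-505,-728,-33],[0,0,1.351],-1],[[-505,-728,-33],[0,0,1.351],-1],[[-505,-728,-33],[0,0,1.351],-1],[[-505,-728,-33],[0,0,1.351],-1]], newtons=20)

```text
clock: 1.92
tcp_pos: [284.5, 212.3, 240.2]
ee_rot: [0.632, 0.775, 0.001, 0.0]
contact_force: [1.2, -1.0, -1.1]
gripper_width: 44.1
grip_force: 0.0
```

```bash
sed -i 's/^P0=.*/P0=[502,-224,-1.713]/' h.py
cat > d.py <<'E'
import sys
from h import *
np.set_printoptions(precision=3,suppress=True)
a=[float(v) for v in sys.argv[1:]]   # world xyz or feeder xyz (flag), tilt
X=F(a[:3]) if a[4]==1 else np.array(a[:3])
s=status.state();print(s["clock"],s["tcp_pos"],s["joint_pos"],s["contact_force"],s["gripper_width"]);print(X,*delta(X,Rdes(a[3])))
E
python3 d.py 110 -70 260 0 1
```

```text
1.9167 [284.486 212.32  240.167] [ 0.445 -0.076  1.881 -0.     1.336  0.243] [ 1.242 -0.954 -1.094] 44.085511206390926
[ 417.117 -322.969  260.   ] [-551.014   22.525  -19.869] [ 0.001 -0.     0.344]
```

Emit:
send_rows(rows=[[[-551,22,-20],[0,0,0.344],-1],[[-551,22,-20],[0,0,0.344],-1],[[-551,22,-20],[0,0,0.344],-1],[[-551,22,-20],[0,0,0.344],-1],[[-551,22,-20],[0,0,0.344],-1],[[-551,22,-20],[0,0,0.344],-1],[[-551,22,-20],[0,0,0.344],-1],[[-551,22,-20],[0,0,0.344],-1]])

```text
clock: 2.58
tcp_pos: [366.0, -111.2, 252.4]
ee_rot: [0.754, 0.657, 0.0, 0.001]
contact_force: [1.0, 0.9, 1.0]
gripper_width: 0.5
grip_force: 0.0
```

```bash
python3 d.py 110 -70 260 0 1
```

```text
2.5833 [ 365.962 -111.192  252.404] [-0.478 -0.038  1.815  0.     1.363 -0.34 ] [1.031 0.915 1.   ] 0.49462173592571196
[ 417.117 -322.969  260.   ] [-202.722   79.826   -7.478] [0.001 0.    0.004]
```

Emit:
send_rows(rows=[[[-203,80,-7],[0,0,0.004],-1],[[-203,80,-7],[0,0,0.004],-1],[[-203,80,-7],[0,0,0.004],-1],[[-203,80,-7],[0,0,0.004],-1],[[-203,80,-7],[0,0,0.004],-1],[[-203,80,-7],[0,0,0.004],-1],[[-203,80,-7],[0,0,0.004],-1],[[-203,80,-7],[0,0,0.004],-1]])

```text
clock: 3.25
tcp_pos: [417.2, -320.4, 258.4]
ee_rot: [0.755, 0.655, 0.0, -0.001]
contact_force: [-0.4, -0.0, -0.8]
gripper_width: 0.4
grip_force: 0.0
```

```bash
python3 d.py 105 -70 177 0 1
```

```text
3.25 [ 417.182 -320.414  258.387] [-0.788  0.187  1.549  0.001  1.408 -0.646] [-0.386 -0.034 -0.84 ] 0.40041185565088183
[ 417.825 -318.019  177.   ] [ 2.298  0.409 81.391] [-0.001 -0.002  0.   ]
```

Emit:
send_rows(rows=[[[1,0,41],[0,0,0],-1],[[2,0,81],[0,0,0],-1],[[2,0,81],[0,0,0],-1],[[20,0,81],[0,0,0],-1],[[40,0,81],[0,0,0],-1],[[55,0,81],[0,0,0],-1],[[70,0,81],[0,0,0],-1],[[85,0,81],[0,0,0],-1]])

```text
clock: 3.92
tcp_pos: [430.5, -237.3, 181.4]
ee_rot: [0.754, 0.656, -0.001, 0.003]
contact_force: [-1.0, -3.5, 3.2]
gripper_width: 0.4
grip_force: 2.0
```

```bash
python3 d.py -28 -70 177 0 1
python3 - <<'E'
from h import *
W=np.zeros((480,800,3),np.uint8)
for i,(c,(x0,y0)) in enumerate((("top",(345,165)),("side",(265,205)))):
    im=optics.capture(c)[y0:y0+120,x0:x0+100,::-1]; W[:,400*i:400*i+400]=cv2.resize(im,None,fx=4,fy=4,interpolation=cv2.INTER_CUBIC)
cv2.imwrite("pics/push1.png",W)
E
```

```text
3.9167 [ 430.487 -237.258  181.428] [-0.643  0.18   1.756 -0.003  1.2   -0.503] [-0.989 -3.536  3.177] 0.4270239875551076
[ 436.675 -186.362  177.   ] [51.287 -0.94   4.141] [0.004 0.006 0.003]
```

View pics/push1.png

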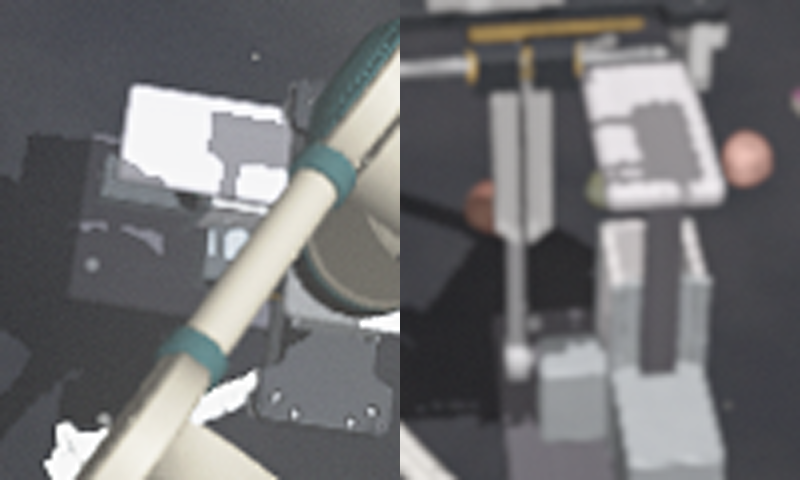

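The side crop shows the closed fingers at about (295,250), behind and in line with the lever, whose pivot is at (294,294). The bar at (429,195) is clear. The force of about 3.5 N matches the spring, so I'll keep pushing.

Emit:
send_rows(rows=[[[14,0,0],[0,0,0],-1],[[26,0,0],[0,0,0],-1],[[36,0,0],[0,0,0],-1],[[42,0,0],[0,0,0],-1],[[42,0,0],[0,0,0],-1],[[42,0,0],[0,0,0],-1]])

```text
clock: 4.52
tcp_pos: [435.6, -195.9, 179.2]
ee_rot: [0.755, 0.656, -0.0, 0.001]
contact_force: [-0.9, -3.2, 4.4]
gripper_width: 0.6
grip_force: 2.3
```

```bash
python3 d.py -28 -70 177 0 1
```

```text
4.5167 [ 435.622 -195.931  179.177] [-0.567  0.163  1.783 -0.001  1.193 -0.427] [-0.912 -3.246  4.371] 0.6406688882105775
[ 436.675 -186.362  177.   ] [ 9.626 -0.294  2.158] [0.001 0.002 0.002]
```

Emit:
send_rows(rows=[[[4,0,0],[0,0,0],-1],[[8,0,0],[0,0,0],-1],[[8,0,0],[0,0,0],-1],[[8,0,0],[0,0,0],-1]])

```text
clock: 4.85
tcp_pos: [436.5, -188.1, 178.3]
ee_rot: [0.755, 0.656, -0.0, 0.0]
contact_force: [0.0, -4.2, 1.0]
gripper_width: 0.6
grip_force: 2.3
```

Emit:
send_rows(rows=[[[3,0,0],[0,0,0],-1],[[3,0,0],[0,0,0],-1],[[3,0,0],[0,0,0],-1]])

```text
clock: 5.1
tcp_pos: [436.8, -186.0, 178.2]
ee_rot: [0.755, 0.656, -0.001, 0.001]
contact_force: [-1.5, -6.6, 0.1]
gripper_width: 0.2
grip_force: 3.1
```

Emit:
send_rows(rows=[[[2,0,0],[0,0,0],-1],[[2,0,0],[0,0,0],-1],[[2,0,0],[0,0,0],-1]])

```text
clock: 5.35
tcp_pos: [436.9, -185.6, 178.2]
ee_rot: [0.755, 0.656, -0.002, 0.002]
contact_force: [-2.1, -10.8, -0.9]
gripper_width: 0.2
grip_force: 4.5
```

```bash
python3 d.py -28 -70 177 0 1
python3 - <<'E'
from h import *
W=np.zeros((480,800,3),np.uint8)
for i,(c,(x0,y0)) in enumerate((("top",(345,165)),("side",(265,205)))):
    im=optics.capture(c)[y0:y0+120,x0:x0+100,::-1]; W[:,400*i:400*i+400]=cv2.resize(im,None,fx=4,fy=4,interpolation=cv2.INTER_CUBIC)
cv2.imwrite("pics/push2.png",W)
E
```

```text
5.35 [ 436.929 -185.594  178.178] [-0.544  0.16   1.79  -0.006  1.189 -0.402] [ -2.081 -10.818  -0.914] 0.21259755008837602
[ 436.675 -186.362  177.   ] [-0.789 -0.145  1.183] [-0.     0.006  0.002]
```

Emit:
send_rows(rows=[[[2,0,0],[0,0,0],-1],[[2,0,0],[0,0,0],-1],[[2,0,0],[0,0,0],-1]])

```text
clock: 5.7
tcp_pos: [437.0, -185.3, 178.2]
ee_rot: [0.755, 0.656, -0.004, 0.003]
contact_force: [-3.5, -13.0, -1.5]
gripper_width: 0.3
grip_force: 6.0
```

```bash
python3 d.py 105 -70 177 0 1
```

```text
5.7 [ 437.011 -185.282  178.247] [-0.541  0.159  1.791 -0.01   1.188 -0.398] [ -3.459 -13.008  -1.489] 0.3332408137648029
[ 417.825 -318.019  177.   ] [-134.097   -0.541    2.546] [-0.     0.01   0.003]
```

Stalled at the predicted stop (x_f about -28) with rising force, so the swing is complete. Retreating so the lever can spring home.

Emit:
send_rows(rows=[[[-20,0,0],[0,0,0],-1],[[-60,0,0],[0,0,0],-1],[[-100,0,0],[0,0,0],-1],[[-138,0,0],[0,0,0],-1],[[-138,0,0],[0,0,0],-1],[[-138,0,-40],[0,0,0],-1],[[-138,0,-80],[0,0,0],-1],[[-138,0,-120],[0,0,0],-1]])

```text
clock: 6.37
tcp_pos: [417.7, -315.1, 298.3]
ee_rot: [0.755, 0.655, 0.001, -0.003]
contact_force: [0.7, -0.6, -0.0]
gripper_width: 0.9
grip_force: 0.0
```

```bash
python3 - <<'E'
from h import *
np.set_printoptions(precision=1,suppress=True)
W=np.zeros((480,800,3),np.uint8)
for i,(c,(x0,y0)) in enumerate((("top",(345,165)),("side",(265,205)))):
    im=optics.capture(c)[y0:y0+120,x0:x0+100,::-1]; W[:,400*i:400*i+400]=cv2.resize(im,None,fx=4,fy=4,interpolation=cv2.INTER_CUBIC)
    for l in("gem_jar","lever_grip"):
        for m in spotter.mark_of(c,l)[:4]: print(c,l,np.array(m["pixel"]),round(m["confidence"],2))
    for x in((-56,0,40),(0,0,40),(59,-70,182)): print(c,x,proj(c,F(x)))
cv2.imwrite("pics/fed.png",W)
# tilted approach: axis point 13 ahead of TCP
th=.75; R=Rdes(th); a=R[:,2]
for nm,X in(("pre",(-58,0,55)),):
    P=F(X)
    print("grasp tcp",P-13*a,"pre tcp",P-113*a)
E
python3 d.py -160 0 330 0 1
```

```text
top gem_jar [379.9 209.8] 0.5
top lever_grip [434.6 238. ] 0.78
top lever_grip [380.6 209.4] 0.74
top (-56, 0, 40) [381.2 210. ]
top (0, 0, 40) [402.9 213.5]
top (59, -70, 182) [435.1 238. ]
side lever_grip [299.  261.2] 0.53
side lever_grip [352.2 244.1] 0.34
side (-56, 0, 40) [323.1 280.8]
side (0, 0, 40) [326.9 298.1]
side (59, -70, 182) [296.5 265.3]
grasp tcp [ 511.5 -157.8   64.5] pre tcp [521.1 -90.3 137.7]
6.6667 [ 417.657 -315.551  296.409] [-0.781  0.168  1.481  0.001  1.497 -0.64 ] [-0.046 -0.103 -0.492] 0.35626068354240975
[524.676 -65.615 330.   ] [262.589  70.825 -32.862] [-0.002 -0.003  0.001]
```

View pics/fed.png

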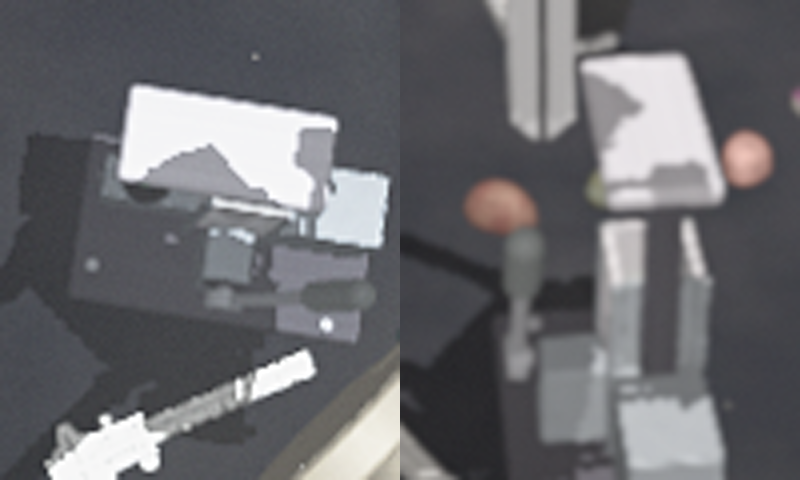

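The lever is back home at (434.6,238) and the dark jar stands on the ledge under the bar at about (382,211), right at the outlet. Next I go across to the front, opening to about 60 mm.

Emit:
send_rows(rows=[[[60,20,-33],[0,0,0],0.28],[[120,40,-33],[0,0,0],0.28],[[180,55,-33],[0,-0.1,0],0.28],[[240,65,-33],[0,-0.2,0],0.28],[[300,71,-33],[0,-0.32,0],0.28],[[310,71,-33],[0,-0.44,0],0.28],[[310,71,-33],[0,-0.56,0],0.28],[[310,71,-33],[0,-0.68,0],0.28]])

```text
clock: 7.33
tcp_pos: [531.4, -17.6, 330.9]
ee_rot: [0.712, 0.619, -0.25, 0.219]
contact_force: [0.9, -1.1, -0.4]
gripper_width: 50.5
grip_force: 0.0
```

```bash
cat > g.py <<'E'
import sys
from h import *
np.set_printoptions(precision=3,suppress=True)
X=F([float(v) for v in sys.argv[1:4]]); R=Rdes(.75); back=float(sys.argv[4])
s=status.state();print(s["clock"],s["tcp_pos"],s["joint_pos"],s["contact_force"],s["gripper_width"])
print(X-(13+back)*R[:,2],*delta(X-(13+back)*R[:,2],R))
E
python3 g.py -57 0 55 110
```

```text
7.3333 [531.368 -17.561 330.946] [ 0.243  0.305  1.408 -0.627  1.691  0.39 ] [ 0.884 -1.147 -0.375] 50.467787527602596
[521.961 -84.58  144.998] [ 63.876  -0.26  187.288] [ 0.003 -0.072  0.001]
```

Emit:
send_rows(rows=[[[15,0,40],[0,-0.07,0],0.28],[[28,0,80],[0,-0.07,0],0.28],[[42,0,120],[0,-0.07,0],0.28],[[55,0,160],[0,-0.07,0],0.28],[[64,0,187],[0,-0.07,0],0.28],[[64,0,187],[0,-0.07,0],0.28],[[64,0,187],[0,-0.07,0],0.28]])

```text
clock: 7.92
tcp_pos: [520.7, -86.1, 142.9]
ee_rot: [0.703, 0.611, -0.276, 0.236]
contact_force: [0.0, -1.1, 1.2]
gripper_width: 60.3
grip_force: 0.0
```

```bash
python3 g.py -57 0 55 0
python3 - <<'E'
from h import *
W=np.zeros((480,800,3),np.uint8)
for i,(c,(x0,y0)) in enumerate((("top",(330,140)),("side",(265,205)))):
    im=optics.capture(c)[y0:y0+120,x0:x0+100,::-1]; W[:,400*i:400*i+400]=cv2.resize(im,None,fx=4,fy=4,interpolation=cv2.INTER_CUBIC)
cv2.imwrite("pics/pre.png",W)
E
```

```text
7.9167 [520.709 -86.069 142.891] [ 0.16   0.439  1.749 -0.731  1.31   0.627] [ 0.027 -1.114  1.242] 60.28408085023433
[ 511.334 -158.803   64.512] [ -0.917   1.516 107.323] [-0.005 -0.006  0.005]
```

View pics/pre.png

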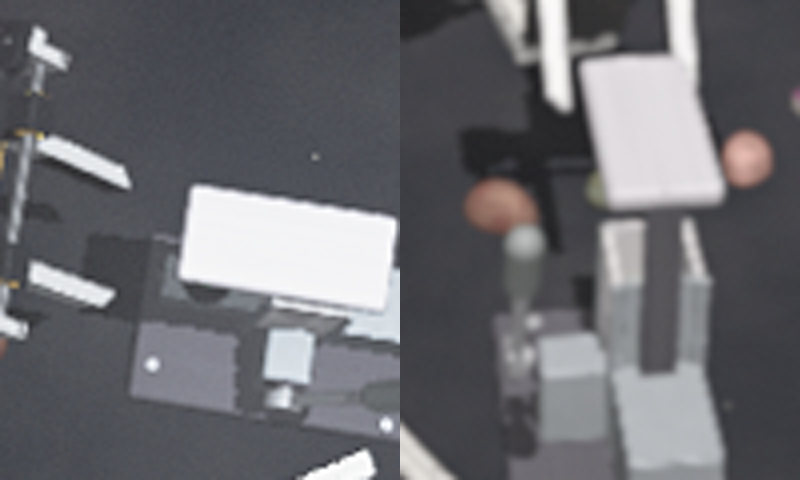

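Fingers straddle the ledge line: tips at about (362,186) and (357,214), with the jar's rim under the bar at (382,211). The approach looks clear, so I go in.

Emit:
send_rows(rows=[[[0,1,25],[0,0,0],0.28],[[0,1,50],[0,0,0],0.28],[[0,1,75],[0,0,0],0.28],[[0,1,95],[0,0,0],0.28],[[0,1,108],[0,0,0],0.28],[[0,1,108],[0,0,0],0.28],[[0,1,108],[0,0,0],0.28]])

```text
clock: 8.6
tcp_pos: [514.3, -158.1, 66.2]
ee_rot: [0.704, 0.611, -0.273, 0.238]
contact_force: [-0.5, 0.1, -0.7]
gripper_width: 60.3
grip_force: 0.0
```

```bash
python3 g.py -57 0 55 0
```

```text
8.6 [ 514.347 -158.063   66.219] [ 0.034  0.51   1.878 -0.846  1.095  0.714] [-0.493  0.052 -0.726] 60.28847200668835
[ 511.334 -158.803   64.512] [ 0.296 -2.881  2.037] [ 0.002 -0.008 -0.001]
```

Emit:
send_rows(rows=[[[0,-3,1.5],[0,0,0],0.28],[[0,-3,1.5],[0,0,0],0],[[0,-3,1.5],[0,0,0],-0.2],[[0,-3,1.5],[0,0,0],-0.3],[[0,-3,1.5],[0,0,0],-0.5],[[0,-3,1.5],[0,0,0],-1],[[0,-3,1.5],[0,0,0],-1],[[0,-3,1.5],[0,0,0],-1]], newtons=15)

```text
clock: 9.27
tcp_pos: [510.6, -158.6, 64.3]
ee_rot: [0.704, 0.611, -0.274, 0.238]
contact_force: [0.8, 1.5, 2.1]
gripper_width: 31.7
grip_force: 15.0
```

```bash
python3 g.py -57 0 63 0;python3 g.py -57 0 63 110
```

```text
9.2667 [ 510.641 -158.619   64.275] [ 0.034  0.51   1.888 -0.849  1.089  0.719] [0.792 1.507 2.06 ] 31.705464992946034
[ 511.334 -158.803   72.512] [-5.628  0.717 -6.014] [ 0.001 -0.008  0.001]
9.2667 [ 510.641 -158.619   64.275] [ 0.034  0.51   1.888 -0.849  1.089  0.719] [0.792 1.507 2.06 ] 31.705464992946034
[521.961 -84.58  152.998] [  -4.739    0.87  -116.01 ] [ 0.001 -0.008  0.001]
```

Gripped at 31.7 mm and 15 N. Lifting straight up, then out along the tool axis.

Emit:
send_rows(rows=[[[-3,0,-3],[0,0,0],-1],[[-5.5,0,-6],[0,0,0],-1],[[-5.5,0,-6],[0,0,0],-1],[[-5.5,0,-25],[0,0,0],-1],[[-5.5,0,-50],[0,0,0],-1],[[-5.5,0,-80],[0,0,0],-1],[[-5.5,0,-115],[0,0,0],-1],[[-5.5,0,-115],[0,0,0],-1]])

```text
clock: 9.93
tcp_pos: [524.2, -83.0, 156.4]
ee_rot: [0.704, 0.611, -0.27, 0.24]
contact_force: [1.0, -0.5, -0.3]
gripper_width: 31.7
grip_force: 15.0
```

```bash
cat > pl.py <<'E'
import sys
from h import *
np.set_printoptions(precision=3,suppress=True)
R=Rdes(.75); s=status.state()
print(s["clock"],s["tcp_pos"],s["joint_pos"],s["contact_force"],s["gripper_width"],s["grip_force"])
for z in map(float,sys.argv[1:]):
    X=np.array([555,193,z])-13*R[:,2]; print(z,X,*delta(X,R))
E
python3 pl.py 230
python3 - <<'E'
from h import *
W=np.zeros((480,800,3),np.uint8)
for i,(c,(x0,y0)) in enumerate((("top",(330,140)),("side",(265,175)))):
    im=optics.capture(c)[y0:y0+120,x0:x0+100,::-1]; W[:,400*i:400*i+400]=cv2.resize(im,None,fx=4,fy=4,interpolation=cv2.INTER_CUBIC)
cv2.imwrite("pics/held.png",W)
E
```

```text
9.9333 [524.18  -83.008 156.441] [ 0.165  0.421  1.735 -0.728  1.323  0.617] [ 1.029 -0.519 -0.33 ] 31.668411623330442 14.999715612502769
230.0 [556.256 201.772 239.512] [ 155.761   -6.66  -254.407] [ 0.009 -0.011 -0.003]
```

View pics/held.png

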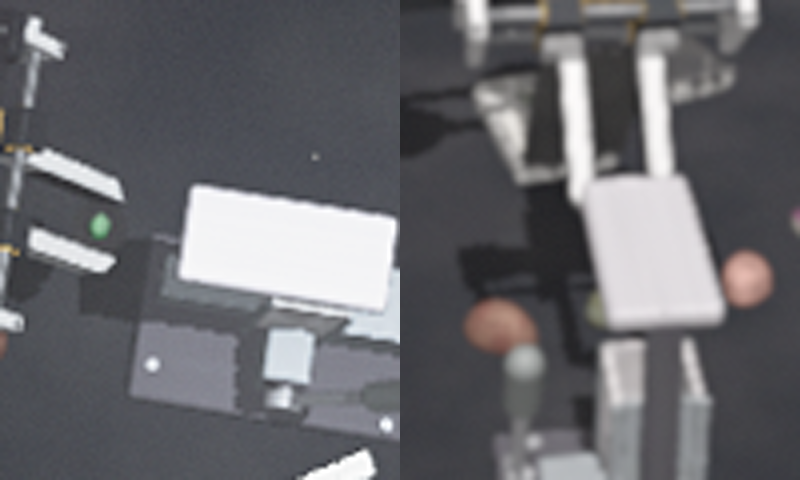

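The jar is held between the fingertips, its green stone facing up at (355,196), and the ledge is now empty. Moving over the pan.

Emit:
send_rows(rows=[[[10,0,-25],[0,0,0],-1],[[28,-1,-52],[0,0,0],-1],[[48,-2,-85],[0,0,0],-1],[[70,-3,-118],[0,0,0],-1],[[92,-4,-152],[0.01,-0.01,0],-1],[[114,-5,-186],[0.01,-0.01,0],-1],[[136,-6,-220],[0.01,-0.01,0],-1],[[156,-7,-254],[0.01,-0.01,0],-1]])

```text
clock: 10.7
tcp_pos: [553.6, 199.4, 232.8]
ee_rot: [0.703, 0.608, -0.282, 0.237]
contact_force: [1.0, 0.1, -0.3]
gripper_width: 31.8
grip_force: 15.0
```

Emit:
send_rows(rows=[[[0,0,0],[0,0,0],-1],[[0,0,0],[0,0,0],-1],[[0,0,0],[0,0,0],-1]])

```text
clock: 10.95
tcp_pos: [553.5, 197.5, 232.9]
ee_rot: [0.703, 0.608, -0.282, 0.237]
contact_force: [-0.1, -0.4, -0.2]
gripper_width: 32.0
grip_force: 15.0
```

```bash
python3 pl.py 230 60
python3 - <<'E'
from h import *
np.set_printoptions(precision=1,suppress=True)
W=np.zeros((480,800,3),np.uint8)
for i,(c,(x0,y0)) in enumerate((("top",(200,130)),("side",(255,110)))):
    im=optics.capture(c)[y0:y0+120,x0:x0+100,::-1]; W[:,400*i:400*i+400]=cv2.resize(im,None,fx=4,fy=4,interpolation=cv2.INTER_CUBIC)
    print([ (m["pixel"],m["confidence"]) for l in("gem_jar","pan") for m in spotter.mark_of(c,l)])
R=Rdes(.75);P=status.state()["tcp_pos"]+13*R[:,2]
print("axis pt",P,proj("top",P),proj("side",P), "pan",proj("top",(555,193,14)),proj("side",(555,193,14)))
cv2.imwrite("pics/over.png",W)
E
```

```text
10.95 [553.547 197.462 232.867] [ 0.552  0.582  1.236 -0.567  1.829  0.693] [-0.08  -0.421 -0.24 ] 31.97625760682099 15.000039485748857
230.0 [556.256 201.772 239.512] [-1.17   1.975 -8.05 ] [-0.012  0.005  0.002]
60.0 [556.256 201.772  69.512] [115.303   3.66  115.769] [-0.012  0.005  0.002]
[([228.7, 175.5], 0.47), ([316.6, 165.8], 0.47), ([239.8, 193.9], 0.78), ([211.7, 145.4], 0.56)]
[([301.6, 148.1], 0.59), ([325.1, 221.7], 0.46), ([304.3, 203.7], 0.94), ([335.3, 190.7], 0.75), ([246.3, 210.6], 0.68)]
axis pt [552.6 188.8 224.9] [229.3 173.9] [303.3 142.9] pan [241.5 192. ] [303.4 207.8]
```

View pics/over.png

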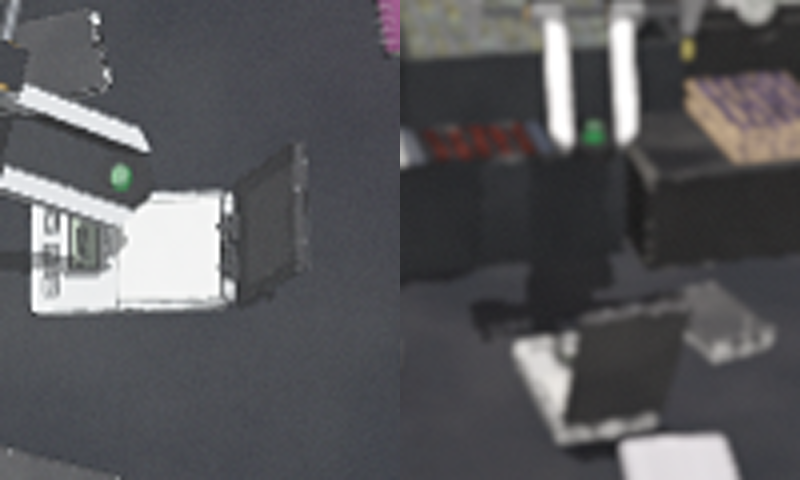

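The jar is held over the scale, and the stone at (230,174) matches the predicted axis point. The pan spans columns 229.5–256 in the top view, centre about (242.5,192). The cover is open and clear. Descending.

Emit:
send_rows(rows=[[[20,1,20],[-0.01,0,0],-1],[[40,2,40],[-0.01,0,0],-1],[[60,3,60],[-0.01,0,0],-1],[[80,4,80],[-0.01,0,0],-1],[[98,4,100],[-0.01,0,0],-1],[[114,4,117],[-0.01,0,0],-1],[[114,4,117],[-0.01,0,0],-1],[[114,4,117],[-0.01,0,0],-1]])

```text
clock: 11.92
tcp_pos: [556.8, 201.0, 70.6]
ee_rot: [0.702, 0.61, -0.279, 0.241]
contact_force: [0.2, 0.5, 0.3]
gripper_width: 31.7
grip_force: 15.0
```

```bash
sed -i 's/555,193,z/555,191,z/' pl.py; python3 pl.py 60 33
```

```text
11.9167 [556.826 200.977  70.634] [ 0.556  0.718  1.404 -0.551  1.565  0.858] [0.156 0.475 0.256] 31.731058803449425 14.999926567543298
60.0 [556.256 199.772  69.512] [-0.159 -0.392  1.69 ] [-0.001  0.004  0.002]
33.0 [556.256 199.772  42.512] [18.327 -0.338 21.369] [-0.001  0.004  0.002]
```

Emit:
send_rows(rows=[[[6,0,8],[0,0,0],-1],[[12,0,14],[0,0,0],-1],[[16,0,18.5],[0,0,0],-1],[[18,0,21],[0,0,0],-1],[[18,0,21],[0,0,0],-1],[[18,0,21],[0,0,0],-1]])

```text
clock: 12.42
tcp_pos: [557.2, 200.7, 43.6]
ee_rot: [0.702, 0.61, -0.277, 0.241]
contact_force: [0.1, 0.7, -0.4]
gripper_width: 31.6
grip_force: 15.0
```

Emit:
send_rows(rows=[[[0.7,0,0.7],[0,0,0],-1],[[1.4,0,1.5],[0,0,0],-1],[[1.4,0,1.5],[0,0,0],-1],[[1.4,0,1.5],[0,0,0],-1]])

```text
clock: 12.75
tcp_pos: [557.1, 200.8, 41.5]
ee_rot: [0.702, 0.61, -0.277, 0.241]
contact_force: [-0.6, 0.2, -0.2]
gripper_width: 32.0
grip_force: 15.0
```

Emit:
send_rows(rows=[[[0.7,0,0.7],[0,0,0],-1],[[0.7,0,0.7],[0,0,0],-1],[[0.7,0,0.7],[0,0,0],-1]])

```text
clock: 13.0
tcp_pos: [557.1, 200.7, 40.3]
ee_rot: [0.702, 0.61, -0.277, 0.241]
contact_force: [0.1, 0.5, -0.1]
gripper_width: 31.3
grip_force: 15.0
```

Emit:
send_rows(rows=[[[0.7,0,0.7],[0,0,0],-1],[[0.7,0,0.7],[0,0,0],-1],[[0.7,0,0.7],[0,0,0],-1]])

```text
clock: 13.25
tcp_pos: [557.1, 200.7, 39.3]
ee_rot: [0.702, 0.61, -0.277, 0.241]
contact_force: [0.4, 0.1, -0.0]
gripper_width: 31.7
grip_force: 15.0
```

Emit:
send_rows(rows=[[[0.5,0,0.5],[0,0,0],-1],[[0.5,0,0.5],[0,0,0],-1],[[0.5,0,0.5],[0,0,0],-1]])

```text
clock: 13.5
tcp_pos: [557.1, 200.8, 38.6]
ee_rot: [0.702, 0.61, -0.277, 0.241]
contact_force: [-0.4, 0.3, 0.2]
gripper_width: 31.8
grip_force: 15.0
```

Emit:
send_rows(rows=[[[0.5,0,0.5],[0,0,0],-1],[[0.5,0,0.5],[0,0,0],-1],[[0.5,0,0.5],[0,0,0],-1]])

```text
clock: 13.75
tcp_pos: [557.2, 200.8, 38.1]
ee_rot: [0.702, 0.61, -0.277, 0.241]
contact_force: [-0.1, 1.1, 0.2]
gripper_width: 31.9
grip_force: 15.0
```

Emit:
send_rows(rows=[[[0.5,0,0.5],[0,0,0],-1],[[0.5,0,0.5],[0,0,0],-1],[[0.5,0,0.5],[0,0,0],-1]])

```text
clock: 14.0
tcp_pos: [557.2, 200.8, 37.9]
ee_rot: [0.702, 0.61, -0.277, 0.241]
contact_force: [-1.3, 1.1, 4.6]
gripper_width: 31.8
grip_force: 15.0
```

Emit:
send_rows(rows=[[[0.5,0,0.5],[0,0,0],-1],[[0.5,0,0.5],[0,0,0],-1],[[0.5,0,0.5],[0,0,0],-1]])

```text
clock: 14.25
tcp_pos: [557.2, 200.8, 37.9]
ee_rot: [0.702, 0.609, -0.277, 0.241]
contact_force: [-0.9, 1.4, 7.2]
gripper_width: 31.8
grip_force: 15.0
```

Contact at 37.9 mm, as predicted (38.3). Easing off slightly, opening gently, then withdrawing along the tool axis.

Emit:
send_rows(rows=[[[-0.5,0,-0.5],[0,0,0],-1],[[-0.5,0,-0.5],[0,0,0],-0.28],[[-0.5,0,-0.5],[0,0,0],-0.2],[[-0.5,0,-0.5],[0,0,0],-0.1],[[-0.5,0,-0.5],[0,0,0],0.1],[[-0.5,0,-0.5],[0,0,0],0.28],[[-0.5,0,-0.5],[0,0,0],0.28],[[-0.5,0,-0.5],[0,0,0],0.28]])

```text
clock: 14.92
tcp_pos: [557.1, 200.8, 37.1]
ee_rot: [0.702, 0.61, -0.277, 0.241]
contact_force: [0.1, 1.0, -0.1]
gripper_width: 59.6
grip_force: 0.0
```

Emit:
send_rows(rows=[[[0,0,-10],[0,0,0],0.28],[[0,0,-30],[0,0,0],0.28],[[0,0,-60],[0,0,0],0.28],[[0,0,-100],[0,0,0],0.28],[[0,0,-140],[0,0,0],0.28],[[0,0,-160],[0,0,0],0.28],[[0,0,-160],[0,0,0],0.28],[[0,0,-160],[0,0,0],0.28]])

```text
clock: 15.58
tcp_pos: [572.6, 310.0, 154.6]
ee_rot: [0.702, 0.61, -0.276, 0.241]
contact_force: [-0.0, 0.9, -0.8]
gripper_width: 60.1
grip_force: 0.0
```

Run:
```python
from h import *
W=np.zeros((480,800,3),np.uint8)
t=optics.capture("top");s=optics.capture("side")
W[:,:400]=cv2.resize(t[130:250,200:300,::-1],None,fx=4,fy=4,interpolation=cv2.INTER_CUBIC)
W[:,400:]=cv2.resize(s[180:300,265:365,::-1],None,fx=4,fy=4,interpolation=cv2.INTER_CUBIC)
cv2.imwrite("pics/done.png",W)
for c in("top","side"):
    print(c,[(m["pixel"],m["confidence"]) for l in("gem_jar","lever_grip","palm_stone") for m in spotter.mark_of(c,l)],proj(c,(555,191,14)),proj(c,F((59,-70,182))))
print(status.state()["clock"])
```

```text
top [([240.5, 189.3], 0.43), ([436.9, 239.0], 0.51), ([322.2, 227.1], 0.68), ([318.8, 165.1], 0.66), ([318.9, 194.2], 0.6)] [242.31177344 192.02466264] [435.11925669 237.97364605]
side [([327.0, 299.5], 0.51), ([297.3, 261.9], 0.75), ([352.2, 247.0], 0.47), ([292.3, 260.5], 0.45), ([355.0, 245.3], 0.61), ([291.2, 262.0], 0.49), ([321.6, 253.5], 0.45)] [303.54697433 208.18084514] [296.54191219 265.28980227]
15.9833
```

View pics/done.png

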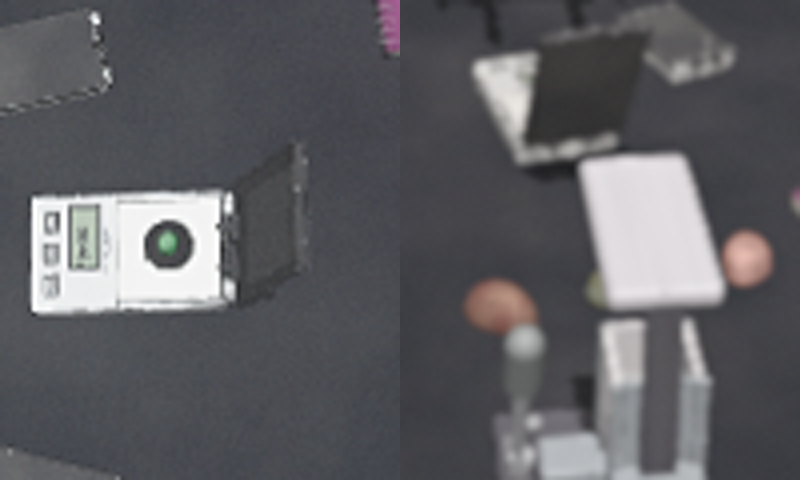

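The jar stands upright and central on the pan at (242,191). The cover is open, the palm stones are where they were, and the lever is home at (437,239). Handing in.

```bash
python3 -c "
from h import *
print(workorder.hand_in())"
```

```text
the job is handed in; nothing more can be done
None
```

The job is handed in at about 16 s on the robot's clock: one jar fed out and set upright, wholly on the large scale's pan, with the lever back home, the cover open and the palm stones where they were; I did not separately confirm that the next jar had dropped to the bottom of the magazine.

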